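# Scoop cord stops into the bench drawer

## Task

With the red-handled scoop, take at least three of the yellow cord stops from the blue bin, tip them into the open upper drawer of the bench cabinet, stand the scoop back flat on its green mat and push the drawer fully shut. Do not touch the stops with the gripper, leave none lying anywhere but in the drawer or the blue bin, and leave the other things on the bench where they are.

Things in the scene. Friction and masses are not known exactly. Their poses are not given: they have to be found in the camera images.
- scoop: aluminium hand scoop with red handle, 90 g. Pan 70 mm long (x), 72 mm wide (y), walls 2 mm, floor 1.5 mm thick, side walls 28 mm, back wall 32 mm high; open mouth, straight lip at x = +35 mm. Origin: centre of the pan's underside; x points out through the mouth, z up. It stands level at the start
- scoop_grip (a point): point on the axis of the scoop's handle: at x = -63, y = 0, z = +96 mm in the scoop's frame. The handle is a straight bar, 14 mm thick (y) by 20 mm, 105 mm long, rising from the back of the pan (x = -35, z = 26 mm) and leaning back, away from the mouth, 22 degrees from vertical; this point is 75 mm up along it
- scoop_pan (a point): centre of the scoop pan's inner floor
- mat: green mat fixed on the bench, 170 mm (x) by 150 mm (y), 3 mm thick, where the scoop stands; origin at the centre of its underside
- stop_bin: blue open bin, fixed, holding the yellow cord stops; 228 mm long (x), 92 mm wide (y) outside, walls 4 mm thick. Origin: centre of its underside; x points from its low front to its ramped far end. Front wall 22 mm high, side and far walls 50 mm. Stops start between x = -17 and +60 mm
- stop_bin_floor (a point): point on the blue bin's floor, 4 mm above the bin's origin, same axes. The level floor runs from x = -110 to +60 mm; from there a 40 degree ramp rises 42 mm to the far wall at x = +110 mm
- heel_bin: green bin of the same shape and size as the blue one, fixed, full of black heel tips; not needed
- cab: grey bench cabinet with two wooden-fronted drawers, fixed; 170 mm deep (x), 160 mm wide (y), 130 mm high. Origin: centre of its underside; x points from the drawer fronts to its back
- cab_drawer0 (a joint): the upper drawer's opening in m: 0 shut, grows as it slides out along the cabinet's -x (at most 0.11); it stays where it is left and takes about 1 to 2 N to push
- cab_drawer0_handle (a point): middle of the upper drawer's handle, a steel bar 11 mm thick and 80 mm long across the drawer (cabinet y), standing 35 mm off the drawer's front face
- drawer_floor (a point): centre of the upper drawer's inner floor, 75 mm above the bench. Inside, the drawer is 125 mm long (cabinet x) by 118 mm wide; its walls rise 33 mm above this floor, its front panel 42 mm; the panel's outer face is 83 mm in front of this point. Only the part pulled out in front of the cabinet (whose edge is 70 mm in front of its origin) is uncovered
- stop0: yellow cord stop, a ball-like bead 24 mm across and 24 mm high with small flat ends, 14 g; origin at the centre of one flat end (the underside at the start)
- stop1: yellow cord stop, a ball-like bead 24 mm across and 24 mm high with small flat ends, 14 g; origin at the centre of one flat end (the underside at the start)
- stop2: yellow cord stop, a ball-like bead 24 mm across and 24 mm high with small flat ends, 14 g; origin at the centre of one flat end (the underside at the start)
- stop3: yellow cord stop, a ball-like bead 24 mm across and 24 mm high with small flat ends, 14 g; origin at the centre of one flat end (the underside at the start)
- stop4: yellow cord stop, a ball-like bead 24 mm across and 24 mm high with small flat ends, 14 g; origin at the centre of one flat end (the underside at the start)
- thread: spool of orange thread, 36 mm across, 50 mm high, upright; origin under its centre
- polish: flat red shoe-polish tin, 70 mm across, 32 mm high; origin under its centre
- glue: amber glass glue jar with black lid, 56 mm across, 85 mm high; origin under its centre
- driver: screwdriver with a red handle, lying on the bench; its x axis runs along it from handle to tip
- wax: block of brown cobbler's wax, 50 x 34 x 22 mm; origin under its centre
Not all that is in view belongs to the job. There is more than one size of the scoop; the job needs the middle-sized.

How it is judged (in metres and radians):
On the way:
1. one or more yellow cord stops are carried up out of the bin in the scoop (((distance between stop0 and scoop_pan below 0.055 m and height (world z) of stop0 above 0.07 m) or (distance between stop1 and scoop_pan below 0.055 m and height (world z) of stop1 above 0.07 m) or (distance between stop2 and scoop_pan below 0.055 m and height (world z) of stop2 above 0.07 m) or (distance between stop3 and scoop_pan below 0.055 m and height (world z) of stop3 above 0.07 m) or (distance between stop4 and scoop_pan below 0.055 m and height (world z) of stop4 above 0.07 m))), for 0.2 s.
At the end, for the whole second after the job is handed in: At least three yellow cord stops are in the upper drawer and every other one is in the drawer or in the blue bin; the drawer is shut (within 6 mm); the scoop stands level (within 8 degrees) and still on the green mat, the middle of its pan within the mat's outline ((distance between each of stop0, stop1, stop2 and drawer_floor below 0.085 m or distance between each of stop0, stop1, stop3 and drawer_floor below 0.085 m or distance between each of stop0, stop1, stop4 and drawer_floor below 0.085 m or distance between each of stop0, stop2, stop3 and drawer_floor below 0.085 m or distance between each of stop0, stop2, stop4 and drawer_floor below 0.085 m or distance between each of stop0, stop3, stop4 and drawer_floor below 0.085 m or distance between each of stop1, stop2, stop3 and drawer_floor below 0.085 m or distance between each of stop1, stop2, stop4 and drawer_floor below 0.085 m or distance between each of stop1, stop3, stop4 and drawer_floor below 0.085 m or distance between each of stop2, stop3, stop4 and drawer_floor below 0.085 m) and ((horizontal distance between stop0 and drawer_floor below 0.08 m and height (world z) of stop0 between 0.067 and 0.115 m) or (height (world z) of stop0 below 0.06 m and y of stop0 in the frame of stop_bin_floor between -0.044 and 0.044 m and x of stop0 in the frame of stop_bin_floor between -0.114 and 0.114 m)) and ((horizontal distance between stop1 and drawer_floor below 0.08 m and height (world z) of stop1 between 0.067 and 0.115 m) or (height (world z) of stop1 below 0.06 m and y of stop1 in the frame of stop_bin_floor between -0.044 and 0.044 m and x of stop1 in the frame of stop_bin_floor between -0.114 and 0.114 m)) and ((horizontal distance between stop2 and drawer_floor below 0.08 m and height (world z) of stop2 between 0.067 and 0.115 m) or (height (world z) of stop2 below 0.06 m and y of stop2 in the frame of stop_bin_floor between -0.044 and 0.044 m and x of stop2 in the frame of stop_bin_floor between -0.114 and 0.114 m)) and ((horizontal distance between stop3 and drawer_floor below 0.08 m and height (world z) of stop3 between 0.067 and 0.115 m) or (height (world z) of stop3 below 0.06 m and y of stop3 in the frame of stop_bin_floor between -0.044 and 0.044 m and x of stop3 in the frame of stop_bin_floor between -0.114 and 0.114 m)) and ((horizontal distance between stop4 and drawer_floor below 0.08 m and height (world z) of stop4 between 0.067 and 0.115 m) or (height (world z) of stop4 below 0.06 m and y of stop4 in the frame of stop_bin_floor between -0.044 and 0.044 m and x of stop4 in the frame of stop_bin_floor between -0.114 and 0.114 m)) and value of joint cab_drawer0 below 0.006 m and x of scoop in the frame of mat between -0.085 and 0.085 m and y of scoop in the frame of mat between -0.075 and 0.075 m and angle between scoop's own z axis and vertical below 0.15 rad and height (world z) of scoop below 0.012 m and linear speed of scoop below 0.03 m/s); the robot touches nothing.
It fails at once if the gripper touches a cord stop (contact force between the fingers and stop0 above 0.2 N or contact force between the fingers and stop1 above 0.2 N or contact force between the fingers and stop2 above 0.2 N or contact force between the fingers and stop3 above 0.2 N or contact force between the fingers and stop4 above 0.2 N).
It fails at once if a bystander (thread, polish, glue, screwdriver, wax) is moved by more than 40 mm (distance of any of thread, polish, glue, driver, wax from where it was at the start of the episode above 0.04 m).
It also fails if it takes over 72 s, if anything falls off the work surface, if the arm or the gripper's body presses on something with over 40 N, if the wrist force passes 120 N, or if a joint passes its speed limit or range.

## Robot

A 6-joint arm with a two-finger parallel gripper is mounted at the origin on the work surface. World frame = base frame: x ahead of the robot, y to its left, z up, the work surface at z = 0. Lengths are in m, angles in degrees, forces in N, time in s.
With the tool pointing down it reaches from about 0.275 to 0.725 m from the base axis. Payload 5.6 kg.
Tool frame: the origin (TCP) lies midway between the tips of the shut fingers; the grasp point (between the pads) lies 19 mm behind it; z points along the fingers, x is the direction in which the jaws open and shut, and the axes are right-handed (so a half turn about z gives the same grasp; the last joint's range is limited). The gripper opens to 85 mm and grips with 20 to 120 N. Pads are 22 mm wide; open, the fingers measure 114 mm over their backs; the gripper's body (76 mm by 85 mm) begins 54 mm behind the grasp point. The pads swing forward as they close: fully open they stand 13 mm farther back than shut.
Start: joints at [-54.397, 14.616, 6.199, 0, -81.583, -16.306], TCP at [0.182, -0.519, 0.231] pointing down, gripper open.
Joint ranges: [-168.99, 168.99], [-69.2, 112.95], [-62.41, 85.93], [-164.36, 98.24], [-168.68, -3.75], [-174.98, 174.98]. Speed limits (degrees/s): [147.25, 147.25, 180, 180, 180, 180].

## Interface

Orientations are given as [roll, pitch, yaw] about the fixed x, y, z axes, in that order (R = Rz(yaw) Ry(pitch) Rx(roll)).
In Python, from plant import bot gives the robot as it stands.
- The arm moves only by the tool step_arm, never from a script. Its argument "increments" is a list that holds one entry, the list of rows, each a list of 7 numbers: the shift along the world's x, y, z in m, then the turn, a rotation vector about the world's x, y, z in rad, then the closure in counts, from 0 (fully open) to 255 (shut). In form: [[[tx, ty, tz, ax, ay, az, grip], ...]]. A call has 1 to 20 rows; each row shifts and turns the commanded pose from where the row before left it; what a row does not reach is not made up. A row lasts 1/10 s, in which the tool goes at most 50 mm and 8.59 degrees, less where a joint would pass 70% of its speed; a pose out of reach is approached as far as the arm can. A call with a gripper value outside its range is refused whole. The fingers move at their own pace and stop on an object; the grip force is fixed at half the most. Time passes only in rows, so rows that do not move let the fingers close. It gives the time, the measured TCP pose, the force and the opening at its end, in the units of the state.
- bot.get_state(): the state, without advancing time (a new reading comes with each control period).
- bot.grab_frame(name): name is "scene" or "top"; returns the picture (400x640x3 uint8, red, green, blue); there is no depth.
- bot.camera_params(name): a dict with "intrinsics" (3x3 intrinsics, pixels), "T" (4x4, takes a point from camera to world coordinates). Camera axes: x right, y down, z forward; pixel columns grow to the right and rows downward; lengths in m; the calibration is good to about 2 mm. A picture is of the moment at which its call begins. camera_params takes no time and is no camera call.
- bot.close_job(): hands the job in, once; it reports no verdict.
The state is a dict: "clock": time; "joints": joint angles; "qvel": joint speeds; "joint_torque": joint torques, N m; "ee_pos": TCP position; "eef_rot": TCP orientation; "wrist_force": force on the tool from outside, world axes, zero at the start; "torque": the same for the moment, N m; "opening": finger opening in m.
Only numpy, scipy, OpenCV 4.12 (cv2) and the standard library are available. Lean on these libraries where they do the work, as an engineer would, in place of code of your own. Each camera call takes 0.05 s, during which the arm holds its last target. There are 200 camera calls.

## Working session

There is one attempt and no reset: what is moved stays moved. The work goes in short steps, Python scripts to look and compute and a tool call to move; the robot and the scene stay as the last step left them, time stands still between calls to the robot, and variables do not carry over. Pictures are saved under pics/ and viewed, about 8 in all and at most 12, crops included, and the job is handed in when it is done.

Besides the shell and the picture viewer there is one more tool, called after "Call:" as a command line: name --argument value ..., lists and objects as JSON in quotes. step_arm: Moves the arm, as the interface text tells. Its arguments: {"type":"object","properties":{"increments":{"type":"array","items":{"type":"array","items":{"type":"array","items":{"type":"number"}}}}},"required":["increments"]}

```bash
mkdir -p pics; ls
python3 - <<'E'
from plant import bot
import cv2,numpy as np
for n in("scene","top"):
    im=bot.grab_frame(n);cv2.imwrite(f"pics/{n}0.png",im[:,:,::-1])
    c=bot.camera_params(n);print(n,np.round(c["intrinsics"],1).tolist(),np.round(c["T"],3).tolist())
print(bot.get_state())
E
```

```text
pics
scene [[459.7, 0.0, 320.4], [0.0, 459.7, 205.5], [0.0, 0.0, 1.0]] [[-0.809, 0.351, -0.471, 1.168], [0.587, 0.467, -0.661, 0.842], [-0.012, -0.812, -0.584, 0.883], [0.0, 0.0, 0.0, 1.0]]
top [[378.7, 0.0, 316.1], [0.0, 378.7, 194.3], [0.0, 0.0, 1.0]] [[-0.005, -0.997, 0.083, 0.418], [-1.0, 0.006, 0.013, -0.082], [-0.014, -0.083, -0.996, 1.214], [0.0, 0.0, 0.0, 1.0]]
{'clock': 0.1, 'joints': array([-5.43953108e+01,  1.46497975e+01,  6.13871692e+00, -2.38852769e-02,
       -8.15839097e+01, -1.63079507e+01]), 'qvel': array([ 0.00081308, -0.11693124,  0.18370796,  0.02450856,  0.03290487,
        0.11954729]), 'joint_torque': array([-2.00454611e-03, -3.87602413e+01,  2.38475168e+01,  5.37782058e+00,
       -3.74929601e-03, -8.23571867e-06]), 'ee_pos': array([ 0.18167158, -0.51866153,  0.2304901 ]), 'eef_rot': array([-1.79995998e+02, -9.78022981e-02,  1.09293220e+02]), 'wrist_force': array([ 0.55123275,  0.07971273, -0.34838752]), 'torque': array([0.03232428, 0.00618691, 0.00629848]), 'opening': 0.08578776474071671}
```

View pics/scene0.png

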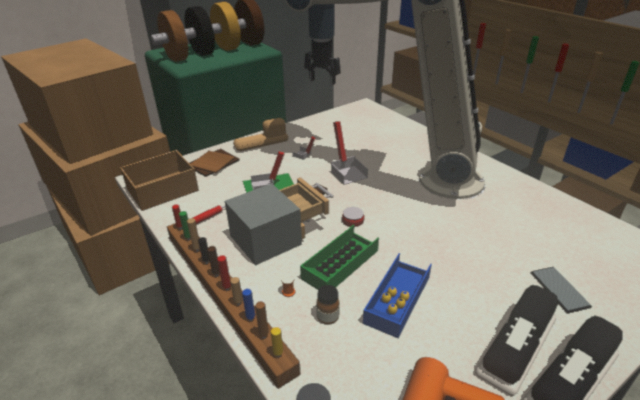

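View pics/top0.png

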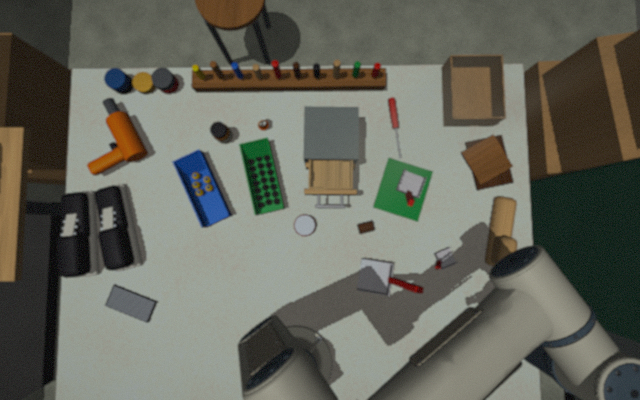

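Top view: the middle scoop is on the green mat at (410,185), with the large one at (378,275) and the small one at (445,258). The blue bin is at (202,188), the cabinet at (332,133) and its open drawer at (332,175). Next I'll measure with masks.

```bash
cat > h.py <<'E'
from plant import bot
import cv2,numpy as np
def cam(n):
    c=bot.camera_params(n);return np.array(c["intrinsics"]),np.array(c["T"])
def ray(n,u,v,z):
    K,T=cam(n);d=T[:3,:3]@np.linalg.solve(K,[u,v,1.]);o=T[:3,3];return o+d*(z-o[2])/d[2]
def proj(n,p):
    K,T=cam(n);q=K@(T[:3,:3].T@(np.asarray(p)-T[:3,3]));return q[:2]/q[2]
def mask(im,lo,hi,roi):
    h=cv2.cvtColor(im,cv2.COLOR_RGB2HSV);m=cv2.inRange(h,np.array(lo),np.array(hi))
    k=np.zeros_like(m);x0,y0,x1,y1=roi;k[y0:y1,x0:x1]=m[y0:y1,x0:x1];return k
def rect(m):
    return cv2.minAreaRect(cv2.findNonZero(m))
E
python3 - <<'E'
from h import *
t=cv2.imread("pics/top0.png");rgb=t[:,:,::-1].copy()
r=np.round
m=mask(rgb,(50,80,40),(80,255,255),(365,145,445,230));R=rect(m);print("mat",R)
for b in cv2.boxPoints(R):print(r(ray("top",*b,.003),3))
m=mask(rgb,(105,120,40),(130,255,255),(165,140,240,235));R=rect(m);print("bin",R)
for b in cv2.boxPoints(R):print(r(ray("top",*b,.05),3),r(ray("top",*b,.022),3))
m=mask(rgb,(15,100,100),(32,255,255),(185,165,220,200))
n,l,s,c=cv2.connectedComponentsWithStats(m)
for i in range(1,n):print("stop",s[i],r(ray("top",*c[i],.016),3))
m=mask(rgb,(0,150,60),(8,255,255),(395,180,425,215));R=rect(m);print("handle",R)
a=cv2.resize(t[90:235,365:445],None,fx=4,fy=4,interpolation=cv2.INTER_CUBIC)
b=cv2.resize(t[90:235,290:370],None,fx=4,fy=4,interpolation=cv2.INTER_CUBIC)
cv2.imwrite("pics/crop1.png",np.hstack([b,a]))
s=cv2.imread("pics/scene0.png")
cv2.imwrite("pics/crop2.png",cv2.resize(s[140:270,220:390],None,fx=4,fy=4,interpolation=cv2.INTER_CUBIC))
E
```

```text
mat ((402.6597595214844, 189.26451110839844), (45.900726318359375, 51.24309539794922), 17.447189331054688)
[ 0.478 -0.248  0.003]
[ 0.636 -0.3    0.003]
[ 0.59  -0.44   0.003]
[ 0.434 -0.386  0.003]
bin ((201.6101837158203, 188.3004150390625), (72.81693267822266, 30.7773494720459), 65.77225494384766)
[0.621 0.381 0.05 ] [0.626 0.392 0.022]
[0.661 0.294 0.05 ] [0.667 0.303 0.022]
[0.453 0.197 0.05 ] [0.453 0.204 0.022]
[0.414 0.283 0.05 ] [0.414 0.292 0.022]
stop [194 174   4   5  10] [0.578 0.318 0.016]
stop [205 177   5   6  14] [0.566 0.282 0.016]
stop [193 183   6   5  15] [0.548 0.318 0.016]
stop [207 186   4   5  11] [0.539 0.276 0.016]
stop [199 190   1   1   1] [0.534 0.307 0.016]
stop [196 192   6   4  14] [0.523 0.307 0.016]
handle ((410.5, 199.0), (12.0, 5.0), 90.0)
```

View pics/crop1.png

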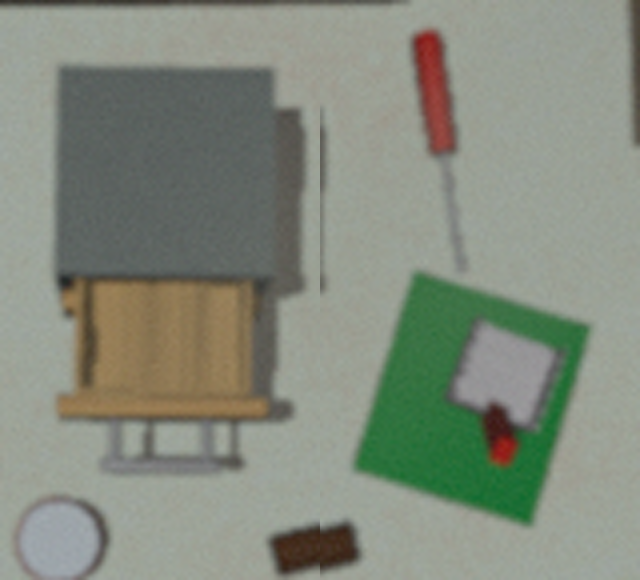

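View pics/crop2.png

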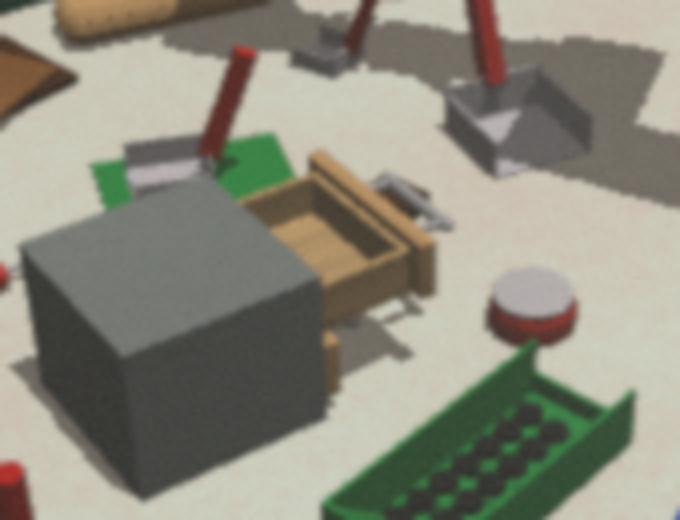

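```bash
cat >> h.py <<'E'
def tri(p,q):
    A=[];b=[]
    for n,(u,v) in(("top",p),("scene",q)):
        K,T=cam(n);d=T[:3,:3]@np.linalg.solve(K,[u,v,1.]);d/=np.linalg.norm(d);P=np.eye(3)-np.outer(d,d);A.append(P);b.append(P@T[:3,3])
    return np.linalg.lstsq(np.vstack(A),np.hstack(b),rcond=None)[0]
E
python3 - <<'E'
from h import *
r=lambda a:np.round(a,4)
t=cv2.imread("pics/top0.png");rgb=t[:,:,::-1].copy()
R8=lambda x,y:(365+(x-320)/4-.375,90+y/4-.375)
L8=lambda x,y:(290+x/4-.375,90+y/4-.375)
# scoop pan: lip (z~.005), back wall top (.035), sides
for nm,x,y,z in(("lipL",480,318,.031),("lipR",562,350,.031),("backR",535,430,.033),("backL",450,398,.033),("htop",503,450,.126)):print(nm,r(ray("top",*R8(x,y),z)))
print("htop tri",r(tri(R8(503,450),(220+244/4,140+50/4))))
h=cv2.cvtColor(rgb,cv2.COLOR_RGB2HSV)
m=np.zeros(h.shape[:2],np.uint8);m[165:200,394:428]=((h[165:200,394:428,1]<70)*255).astype(np.uint8)
R=rect(m);print("pan",R)
for b in cv2.boxPoints(R):print(r(ray("top",*b,.031)))
for nm,x,y,z in(("cabFL",58,277,.13),("cabFR",274,275,.13),("cabBL",58,67,.13),("cabBR",272,66,.13),("panL",57,418,.117),("panR",268,416,.117),("wallL",82,395,.108),("wallR",250,395,.108),("hanL",103,465,.095),("hanR",222,465,.095)):print(nm,r(ray("top",*L8(x,y),z)))
# bar end, scene crop2
print("bar",r(tri(L8(222,466),(220+385/4,140+187/4))),r(tri(L8(103,466),(220+447/4,140+224/4))))
c=[cv2.resize(cv2.imread("pics/top0.png")[140:240,160:245],None,fx=5,fy=5,interpolation=cv2.INTER_CUBIC)]
c+=[cv2.resize(cv2.imread("pics/scene0.png")[245:345,355:440],None,fx=5,fy=5,interpolation=cv2.INTER_CUBIC)[:500]]
cv2.imwrite("pics/crop3.png",cv2.resize(np.hstack(c),(800,470)))
E
```

```text
lipL [ 0.5947 -0.3453  0.031 ]
lipR [ 0.569  -0.4087  0.031 ]
backR [ 0.5061 -0.3854  0.033 ]
backL [ 0.5315 -0.3199  0.033 ]
htop [ 0.4849 -0.3383  0.126 ]
htop tri [ 0.4853 -0.3382  0.1279]
pan ((412.0, 182.0), (34.0, 30.0), 90.0)
[ 0.608  -0.3217  0.031 ]
[ 0.6073 -0.4157  0.031 ]
[ 0.5002 -0.4126  0.031 ]
[ 0.5007 -0.3193  0.031 ]
cabFL [ 0.612  -0.0338  0.13  ]
cabFR [ 0.6123 -0.19    0.13  ]
cabBL [ 0.7677 -0.0341  0.13  ]
cabBR [ 0.7669 -0.1908  0.13  ]
panL [ 0.5106 -0.0322  0.117 ]
panR [ 0.5111 -0.1855  0.117 ]
wallL [ 0.5282 -0.0502  0.108 ]
wallR [ 0.5274 -0.1734  0.108 ]
hanL [ 0.4774 -0.0651  0.095 ]
hanR [ 0.4769 -0.1531  0.095 ]
bar [ 0.4756 -0.1529  0.0843] [ 0.4773 -0.0658  0.0974]
```

View pics/crop3.png

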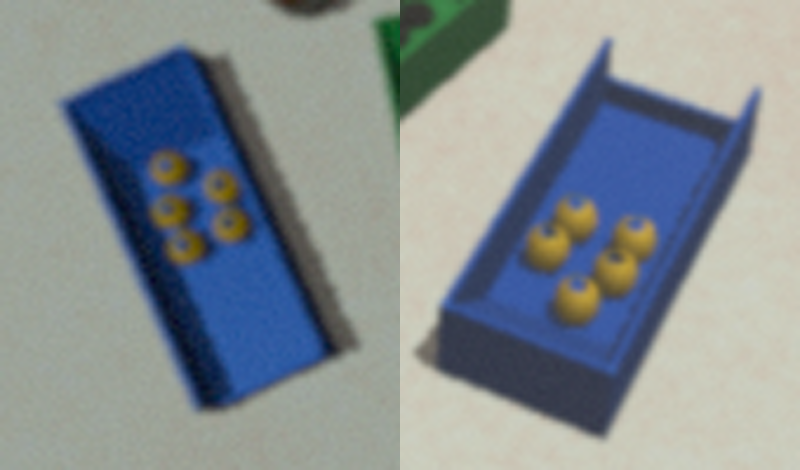

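```bash
cat >> h.py <<'E'
from scipy.spatial.transform import Rotation as Ro
ALPHA=12
def tool(pos,yaw,pitch):
    """TCP and rotation that put the scoop's origin at pos, yaw/pitch deg (pitch + = lip down)"""
    S=Ro.from_euler('ZY',[yaw,pitch],degrees=True)
    a=np.radians(ALPHA);z=np.array([np.sin(a),0,-np.cos(a)]);x=np.array([0,1.,0])
    M=np.column_stack([x,np.cross(z,x),z])
    return np.asarray(pos)+S.apply(np.array([-.063,0,.096])+.019*z), S*Ro.from_matrix(M)
def delta(t0,r0,t1,r1):
    return np.round(t1-t0,4).tolist(),np.round((r1*r0.inv()).as_rotvec(),4).tolist()
def now():
    s=bot.get_state();return np.array(s["ee_pos"]),Ro.from_euler('xyz',s["eef_rot"],degrees=True)
E
python3 - <<'E'
from h import *
P=[ray("top",160+x/4.706-.4,140+y/4.7-.4,.05) for x,y in((62,102),(185,45),(335,352),(205,408))]
P=np.array(P);print(P.round(4),P.mean(0).round(4));e=(P[0]+P[1]-P[2]-P[3])/2;print(np.degrees(np.arctan2(e[1],e[0])),np.linalg.norm(e),np.linalg.norm(P[0]-P[1]),np.linalg.norm(P[2]-P[3]))
B=Ro.from_euler('z',25,degrees=True)
for x,y in((169,165),(221,186),(169,212),(186,246),(231,225)):
    p=ray("top",160+x/4.706-.4,140+y/4.7-.4,.02);print(B.inv().apply(p-[.537,.289,0]).round(3))
t,r=now();t1,r1=tool([.552,-.3655,.003],-21.8,0);print(t1,r1.as_euler('xyz',degrees=True),delta(t,r,t1,r1))
E
```

```text
[[0.6217 0.3805 0.05  ]
 [0.6595 0.2992 0.05  ]
 [0.4547 0.1964 0.05  ]
 [0.4185 0.2811 0.05  ]] [0.5386 0.2893 0.05  ]
26.3648283235617 0.22768903308739524 0.08957380474745655 0.09213823853122514
[0.054 0.007 0.02 ]
[ 0.026 -0.019  0.02 ]
[0.025 0.02  0.02 ]
[-0.001  0.019  0.02 ]
[-0.001 -0.015  0.02 ]
[ 0.49717321 -0.34357085  0.0804152 ] [168.    0.   68.2] ([0.3155, 0.1751, -0.1501], [-0.0064, -0.214, -0.7147])
```

Call:
step_arm --increments '[[[0.0263, 0.0146, -0.004, -0.0005, -0.0178, -0.0596, 0], [0.0263, 0.0146, -0.004, -0.0005, -0.0178, -0.0596, 0], [0.0263, 0.0146, -0.004, -0.0005, -0.0178, -0.0596, 0], [0.0263, 0.0146, -0.004, -0.0005, -0.0178, -0.0596, 0], [0.0263, 0.0146, -0.004, -0.0005, -0.0178, -0.0596, 0], [0.0263, 0.0146, -0.004, -0.0005, -0.0178, -0.0596, 0], [0.0263, 0.0146, -0.004, -0.0005, -0.0178, -0.0596, 0], [0.0263, 0.0146, -0.004, -0.0005, -0.0178, -0.0596, 0], [0.0263, 0.0146, -0.004, -0.0005, -0.0178, -0.0596, 0], [0.0263, 0.0146, -0.004, -0.0005, -0.0178, -0.0596, 0], [0.0263, 0.0146, -0.004, -0.0005, -0.0178, -0.0596, 0], [0.0263, 0.0146, -0.004, -0.0005, -0.0178, -0.0596, 0], [0, 0, 0, 0, 0, 0, 0], [0, 0, 0, 0, 0, 0, 0]]]'

```text
clock: 1.5
ee_pos: [0.4973, -0.3433, 0.1826]
eef_rot: [168.1, 0.1, 68.3]
wrist_force: [-0.2, 0.7, 0.4]
opening: 0.0854
```

Run:
```python
from h import *
t,r=now();t1,r1=tool([.552,-.3655,.003],-21.8,0);print(delta(t,r,t1,r1))
a=bot.grab_frame("top")[130:250,350:470];b=bot.grab_frame("scene")[110:230,220:340]
print(np.round(proj("top",t1+[0,0,.019]),1))
im=np.hstack([cv2.resize(i,None,fx=3.3,fy=3.3,interpolation=cv2.INTER_CUBIC) for i in(a,b)])
cv2.imwrite("pics/g1.png",im[:,:,::-1])
```

```text
([-0.0001, -0.0003, -0.1021], [0.0005, -0.0024, -0.001])
[409.9 198.5]
```

View pics/g1.png

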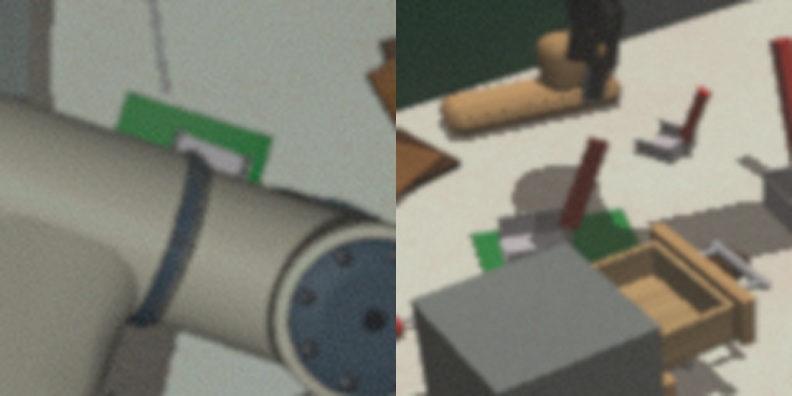

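The gripper at (595,60) is above the handle top at (598,145) and lined up with it. I'll descend and grip.

Call:
step_arm --increments '[[[0, 0, -0.02, 0, 0, 0, 0], [0, 0, -0.02, 0, 0, 0, 0], [0, 0, -0.02, 0, 0, 0, 0], [0, 0, -0.02, 0, 0, 0, 0], [0, 0, -0.012, 0, 0, 0, 0], [0, 0, -0.01, 0, 0, 0, 0], [0, 0, 0, 0, 0, 0, 0], [0, 0, 0, 0, 0, 0, 255], [0, 0, 0, 0, 0, 0, 255], [0, 0, 0, 0, 0, 0, 255], [0, 0, 0, 0, 0, 0, 255], [0, 0, 0, 0, 0, 0, 255], [0, 0, 0, 0, 0, 0, 255], [0, 0, 0, 0, 0, 0, 255], [0, 0, 0, 0, 0, 0, 255], [0, 0, 0, 0, 0, 0, 255], [0, 0, 0, 0, 0, 0, 255], [0, 0, 0, 0, 0, 0, 255]]]'

```text
clock: 3.4
ee_pos: [0.4976, -0.344, 0.0817]
eef_rot: [168.0, 0.1, 68.2]
wrist_force: [-1.2, -0.1, 4.4]
opening: 0.0134
```

```bash
cat >> h.py <<'E'
BC=np.array([.5378,.289,0]);BY=25.7
def inbin(x,z,y=0):return BC+Ro.from_euler('z',BY,degrees=True).apply([x,y,z])
E
python3 - <<'E'
from h import *
t,r=now()
t+=[0,0,.16]
for n,p,pi in(("above",inbin(-.066,.16),0),("down",inbin(-.066,.006),0),("fwd",inbin(.024,.006),0)):
    t1,r1=tool(p,BY,pi);print(n,t1,delta(t,r,t1,r1));t,r=t1,r1
E
```

```text
above [0.42512061 0.23477107 0.2374152 ] ([-0.0725, 0.5788, -0.0042], [0.0014, 0.0004, 0.8296])
down [0.42512061 0.23477107 0.0834152 ] ([0.0, 0.0, -0.154], [0.0, 0.0, 0.0])
fwd [0.50621754 0.27380039 0.0834152 ] ([0.0811, 0.039, 0.0], [0.0, 0.0, 0.0])
```

Call:
step_arm --increments '[[[0, 0, 0.005, 0, 0, 0, 255], [0, 0, 0.015, 0, 0, 0, 255], [0, 0, 0.02, 0, 0, 0, 255], [0, 0, 0.02, 0, 0, 0, 255], [0, 0, 0.02, 0, 0, 0, 255], [0, 0, 0.02, 0, 0, 0, 255], [0, 0, 0.02, 0, 0, 0, 255], [0, 0, 0.02, 0, 0, 0, 255], [0, 0, 0.02, 0, 0, 0, 255], [0, 0, 0, 0, 0, 0, 255], [0, 0, 0, 0, 0, 0, 255]]]'

```text
clock: 4.5
ee_pos: [0.4971, -0.3435, 0.2405]
eef_rot: [168.1, 0.0, 68.2]
wrist_force: [-0.4, 0.1, -1.2]
opening: 0.0133
```

Call:
step_arm --increments '[[[-0.0036, 0.029, 0, 0, 0, 0.0415, 255], [-0.0036, 0.029, 0, 0, 0, 0.0415, 255], [-0.0036, 0.029, 0, 0, 0, 0.0415, 255], [-0.0036, 0.029, 0, 0, 0, 0.0415, 255], [-0.0036, 0.029, 0, 0, 0, 0.0415, 255], [-0.0036, 0.029, 0, 0, 0, 0.0415, 255], [-0.0036, 0.029, 0, 0, 0, 0.0415, 255], [-0.0036, 0.029, 0, 0, 0, 0.0415, 255], [-0.0036, 0.029, 0, 0, 0, 0.0415, 255], [-0.0036, 0.029, 0, 0, 0, 0.0415, 255], [-0.0036, 0.029, 0, 0, 0, 0.0415, 255], [-0.0036, 0.029, 0, 0, 0, 0.0415, 255], [-0.0036, 0.029, 0, 0, 0, 0.0415, 255], [-0.0036, 0.029, 0, 0, 0, 0.0415, 255], [-0.0036, 0.029, 0, 0, 0, 0.0415, 255], [-0.0036, 0.029, 0, 0, 0, 0.0415, 255], [-0.0036, 0.029, 0, 0, 0, 0.0415, 255], [-0.0036, 0.029, 0, 0, 0, 0.0415, 255], [-0.0036, 0.029, 0, 0, 0, 0.0415, 255], [-0.0036, 0.029, 0, 0, 0, 0.0415, 255]]]'

```text
clock: 6.5
ee_pos: [0.4242, 0.2367, 0.2395]
eef_rot: [168.2, 0.1, 115.8]
wrist_force: [0.7, 0.3, -1.0]
opening: 0.0131
```

Call:
step_arm --increments '[[[0, 0, -0.03, 0, 0, 0, 255], [0, 0, -0.03, 0, 0, 0, 255], [0, 0, -0.02, 0, 0, 0, 255], [0, 0, 0, 0, 0, 0, 255], [0, 0, 0, 0, 0, 0, 255]]]'

```text
clock: 7.0
ee_pos: [0.4252, 0.2357, 0.161]
eef_rot: [168.1, 0.1, 115.7]
wrist_force: [-0.8, 0.8, -0.3]
opening: 0.0133
```

Run:
```python
from h import *
t,r=now();t1,r1=tool(inbin(-.066,.006),BY,0);print(delta(t,r,t1,r1))
a=bot.grab_frame("top")[130:250,150:270];b=bot.grab_frame("scene")[210:350,340:480]
im=np.hstack([cv2.resize(i,(400,400),interpolation=cv2.INTER_CUBIC) for i in(a,b)])
cv2.imwrite("pics/g2.png",im[:,:,::-1])
S=t1-t
# expected lip corner & back top corners in scene crop at current height
off=-np.array([0,0,t1[2]-t[2]])+np.r_[t[:2]-t1[:2],0]*1
for x,y,z in((.035,.036,.028),(.035,-.036,.028),(-.035,.036,.032),(-.0743,0,.1234)):
    p=inbin(-.066+x,.006+z,y)+off;q=proj("scene",p);print(((q-[340,210])*400/140+[400,0]).round())
```

```text
([-0.0001, -0.0009, -0.0776], [0.0028, -0.0006, -0.0004])
[627. 152.]
[548. 126.]
[653. 101.]
[640. -16.]
```

View pics/g2.png

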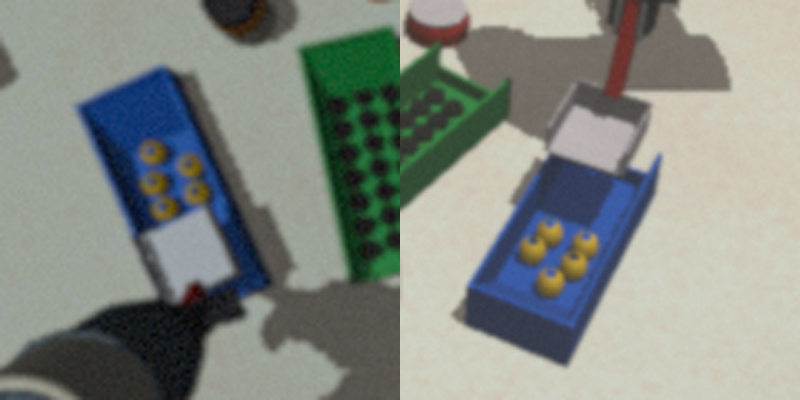

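Call:
step_arm --increments '[[[0, -0.0009, -0.02, 0, 0, 0, 255], [0, 0, -0.02, 0, 0, 0, 255], [0, 0, -0.02, 0, 0, 0, 255], [0, 0, -0.01, 0, 0, 0, 255], [0, 0, -0.005, 0, 0, 0, 255], [0, 0, 0, 0, 0, 0, 255]]]'

```text
clock: 7.7
ee_pos: [0.4257, 0.2354, 0.0866]
eef_rot: [168.0, 0.1, 115.7]
wrist_force: [0.5, -0.4, -0.5]
opening: 0.0138
```

Call:
step_arm --increments '[[[0, 0, -0.002, 0, 0, 0, 255], [0, 0, -0.002, 0, 0, 0, 255], [0, 0, 0, 0, 0, 0, 255]]]'

```text
clock: 8.0
ee_pos: [0.4256, 0.2355, 0.0827]
eef_rot: [168.0, 0.1, 115.7]
wrist_force: [-0.4, -0.3, -1.4]
opening: 0.0132
```

Call:
step_arm --increments '[[[0, 0, -0.001, 0, 0, 0, 255], [0, 0, -0.001, 0, 0, 0, 255], [0, 0, 0, 0, 0, 0, 255]]]'

```text
clock: 8.3
ee_pos: [0.4263, 0.2358, 0.0826]
eef_rot: [167.8, 0.1, 115.8]
wrist_force: [-5.8, -3.3, 14.2]
opening: 0.0133
```

Call:
step_arm --increments '[[[0, 0, 0.001, 0, 0, 0, 255], [0.0045, 0.0022, 0, 0, 0, 0, 255], [0.0045, 0.0022, 0, 0, 0, 0, 255], [0.0045, 0.0022, 0, 0, 0, 0, 255], [0.0045, 0.0022, 0, 0, 0, 0, 255], [0.0045, 0.0022, 0, 0, 0, 0, 255], [0.0045, 0.0022, 0, 0, 0, 0, 255], [0.0045, 0.0022, 0, 0, 0, 0, 255], [0.0045, 0.0022, 0, 0, 0, 0, 255], [0.0045, 0.0022, 0, 0, 0, 0, 255], [0.0045, 0.0022, 0, 0, 0, 0, 255], [0.0045, 0.0022, 0, 0, 0, 0, 255], [0.0045, 0.0022, 0, 0, 0, 0, 255], [0.0045, 0.0022, 0, 0, 0, 0, 255], [0.0045, 0.0022, 0, 0, 0, 0, 255], [0.0045, 0.0022, 0, 0, 0, 0, 255]]]'

```text
clock: 9.9
ee_pos: [0.4935, 0.2686, 0.0827]
eef_rot: [167.9, 0.1, 115.7]
wrist_force: [-3.0, -1.9, 6.3]
opening: 0.0131
```

Run:
```python
from h import *
t,r=now();t1,r1=tool(inbin(.024,.004),BY,0);print(delta(t,r,t1,r1))
a=bot.grab_frame("top")[130:250,150:270];b=bot.grab_frame("scene")[210:350,340:480]
im=np.hstack([cv2.resize(i,(400,400),interpolation=cv2.INTER_CUBIC) for i in(a,b)])
cv2.imwrite("pics/g3.png",im[:,:,::-1])
```

```text
([0.0127, 0.0052, -0.0012], [0.0005, 0.0017, -0.0006])
```

View pics/g3.png

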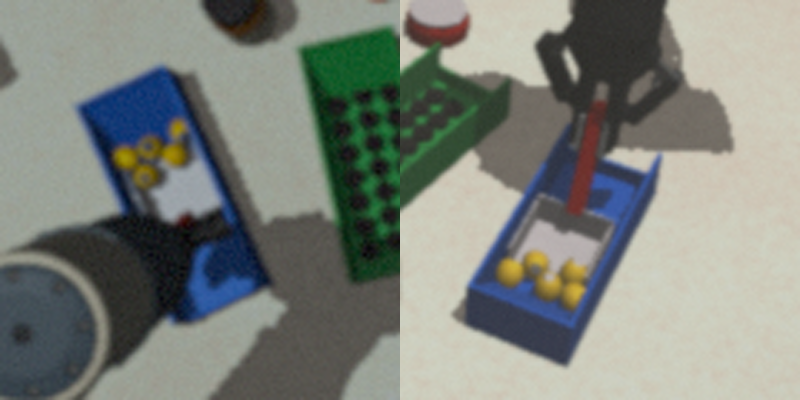

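Run:
```python
from h import *
t,r=now()
for h in(0,6,12,18,24,30):
    h=h/1000;p=np.arcsin(h/.07);lx=.058+h/np.tan(np.radians(40))
    t1,r1=tool(inbin(lx-.035*np.cos(p),.0058+h-.035*np.sin(p)),BY,-np.degrees(p));print(h,t1.round(4),delta(t,r,t1,r1));t,r=t1,r1
```

```text
0.0 [0.5053 0.2734 0.0832] ([0.0113, 0.0045, 0.0006], [0.0001, 0.0024, -0.0006])
0.006 [0.5061 0.2737 0.0809] ([0.0008, 0.0004, -0.0023], [0.0372, -0.0773, 0.0])
0.012 [0.5075 0.2744 0.0779] ([0.0014, 0.0007, -0.0029], [0.0375, -0.0779, 0.0])
0.018 [0.5096 0.2754 0.0744] ([0.0021, 0.001, -0.0035], [0.0381, -0.0791, 0.0])
0.024 [0.5123 0.2767 0.0703] ([0.0028, 0.0013, -0.0042], [0.039, -0.081, -0.0])
0.03 [0.5158 0.2784 0.0654] ([0.0035, 0.0017, -0.0048], [0.0403, -0.0838, 0.0])
```

Call:
step_arm --increments '[[[0.004, 0.0015, 0.0002, 0, 0, 0, 255], [0.004, 0.0015, 0.0002, 0, 0, 0, 255], [0.0033, 0.0015, 0.0002, 0, 0.0024, 0, 255], [0, 0, 0, 0, 0, 0, 255], [0.0004, 0.0002, -0.0011, 0.0186, -0.0387, 0, 255], [0.0004, 0.0002, -0.0011, 0.0186, -0.0387, 0, 255], [0.0007, 0.0004, -0.0014, 0.0188, -0.039, 0, 255], [0.0007, 0.0004, -0.0014, 0.0188, -0.039, 0, 255], [0.001, 0.0005, -0.0017, 0.019, -0.0396, 0, 255], [0.001, 0.0005, -0.0017, 0.019, -0.0396, 0, 255], [0, 0, 0, 0, 0, 0, 255]]]'

```text
clock: 11.1
ee_pos: [0.5082, 0.2731, 0.0733]
eef_rot: [153.5, 0.2, 115.8]
wrist_force: [0.1, 1.0, -0.2]
opening: 0.0132
```

Call:
step_arm --increments '[[[0.0014, 0.0007, -0.002, 0.0195, -0.0405, 0, 255], [0.0014, 0.0007, -0.002, 0.0195, -0.0405, 0, 255], [0, 0, 0, 0, 0, 0, 255], [0, 0, 0, 0, 0, 0, 255], [0, 0, 0, 0, 0, 0, 255]]]'

```text
clock: 11.6
ee_pos: [0.527, 0.2777, 0.0874]
eef_rot: [149.9, 0.6, 115.9]
wrist_force: [-26.3, 18.4, 2.0]
opening: 0.0134
```

Run:
```python
from h import *
print(now()[0])
b=bot.grab_frame("scene")[210:350,340:480];a=bot.grab_frame("top")[130:250,150:270]
im=np.hstack([cv2.resize(i,(400,400),interpolation=cv2.INTER_CUBIC) for i in(a,b)])
cv2.imwrite("pics/g4.png",im[:,:,::-1])
```

```text
[0.52697668 0.27772817 0.08740039]
```

View pics/g4.png

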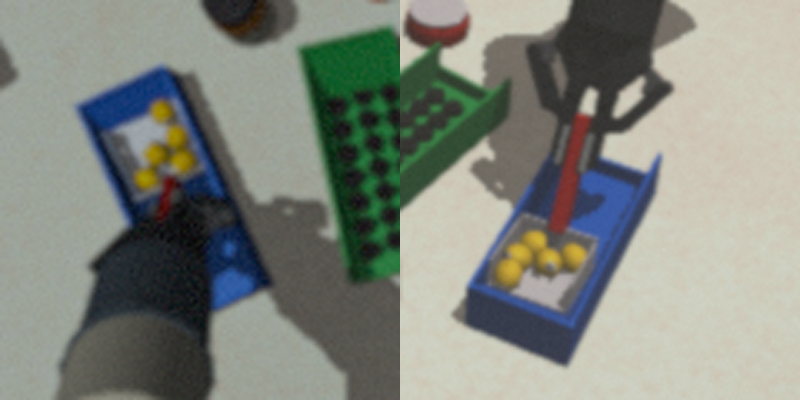

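Run:
```python
from h import *
s=bot.get_state()
for k in s:print(k,np.round(s[k],3))
```

```text
clock 11.7
joints [  38.411    8.387  -48.967   64.113   -7.475 -164.548]
qvel [ 0.135  0.036  0.071  0.107 -0.12   0.045]
joint_torque [-17.187 -26.635  23.399  -1.083  -9.063   0.103]
ee_pos [0.527 0.278 0.087]
eef_rot [149.945   0.562 115.87 ]
wrist_force [-26.053  18.035   2.721]
torque [ 5.897 10.33   5.486]
opening 0.013
```

Call:
step_arm --increments '[[[0, 0, 0.002, 0, 0, 0, 255]]]'

```text
clock: 11.8
ee_pos: [0.5272, 0.2771, 0.0882]
eef_rot: [150.0, 0.6, 115.8]
wrist_force: [-11.6, 21.9, -14.3]
opening: 0.0132
```

Call:
step_arm --increments '[[[-0.002, -0.001, 0.002, 0, 0, 0, 255], [-0.002, -0.001, 0.003, 0, 0, 0, 255], [-0.002, -0.001, 0.004, 0, 0, 0, 255], [0, 0, 0, 0, 0, 0, 255]]]'

```text
clock: 12.2
ee_pos: [0.524, 0.276, 0.1007]
eef_rot: [149.6, 0.5, 115.7]
wrist_force: [-12.6, 20.2, -5.2]
opening: 0.0133
```

Run:
```python
from h import *
print(bot.get_state()["joints"].round(1))
```

```text
[  42.6    7.   -46.8   51.9  -11.3 -155.7]
```

Call:
step_arm --increments '[[[-0.0012, 0.0025, 0.001, 0, 0, 0, 255], [-0.0012, 0.0025, 0.001, 0, 0, 0, 255], [0, 0, 0.002, 0, 0, 0, 255], [0, 0, 0, 0, 0, 0, 255]]]'

```text
clock: 12.6
ee_pos: [0.5222, 0.2771, 0.1037]
eef_rot: [149.8, 0.8, 115.4]
wrist_force: [-5.6, 12.2, -5.3]
opening: 0.0132
```

Call:
step_arm --increments '[[[-0.0012, 0.0025, 0.002, 0, 0, 0, 255], [-0.0008, 0.0016, 0.003, 0, 0, 0, 255], [0, 0, 0.004, 0, 0, 0, 255], [0, 0, 0.005, 0, 0, 0, 255], [0, 0, 0.005, 0, 0, 0, 255], [0, 0, 0.005, 0, 0, 0, 255], [0, 0, 0, 0, 0, 0, 255]]]'

```text
clock: 13.3
ee_pos: [0.5205, 0.2767, 0.1275]
eef_rot: [150.0, 1.0, 114.9]
wrist_force: [-1.0, 0.1, -1.7]
opening: 0.0134
```

Run:
```python
from h import *
print(bot.get_state()["joints"].round(1))
b=bot.grab_frame("scene")[170:330,330:490];a=bot.grab_frame("top")[130:250,150:270]
im=np.hstack([cv2.resize(i,(400,400),interpolation=cv2.INTER_CUBIC) for i in(a,b)])
cv2.imwrite("pics/g5.png",im[:,:,::-1])
```

```text
[  47.5    5.1  -41.4   37.8  -19.6 -145.5]
```

View pics/g5.png

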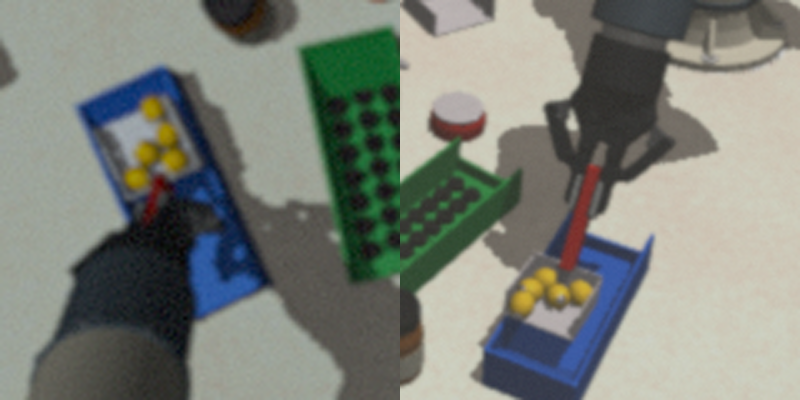

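```bash
cat >> h.py <<'E'
def lip(l,yaw,pitch):
    return tool(np.asarray(l)-Ro.from_euler('ZY',[yaw,pitch],degrees=True).apply([.035,0,0]),yaw,pitch)
E
python3 - <<'E'
from h import *
t,r=now()
t=t+[0,0,.11]
for n,l,p in(("B",[.55,-.112,.175],-15),("C",[.555,-.112,.13],-5),("D1",[.555,-.112,.128],10),("D2",[.555,-.112,.125],25),("D3",[.555,-.112,.125],45)):
    t1,r1=lip(l,0,p);print(n,t1.round(4),delta(t,r,t1,r1));t,r=t1,r1
E
```

```text
B [ 0.4391 -0.112   0.2254] ([-0.0812, -0.3881, -0.0113], [0.0072, 0.0545, -0.4349])
C [ 0.4546 -0.112   0.1989] ([0.0154, 0.0, -0.0265], [0.0, 0.1745, 0.0])
D1 [ 0.4758 -0.112   0.2206] ([0.0213, 0.0, 0.0216], [0.0, 0.2618, 0.0])
D2 [ 0.5025 -0.112   0.2349] ([0.0267, 0.0, 0.0143], [0.0, 0.2618, 0.0])
D3 [ 0.5432 -0.112   0.2462] ([0.0408, 0.0, 0.0113], [0.0, 0.3491, 0.0])
```

Call:
step_arm --increments '[[[0, 0, 0.01, 0, 0, 0, 255], [0, 0, 0.015, 0, 0, 0, 255], [0, 0, 0.015, 0, 0, 0, 255], [0, 0, 0.015, 0, 0, 0, 255], [0, 0, 0.015, 0, 0, 0, 255], [0, 0, 0.015, 0, 0, 0, 255], [0, 0, 0.015, 0, 0, 0, 255], [0, 0, 0.01, 0, 0, 0, 255], [0, 0, 0, 0, 0, 0, 255], [0, 0, 0, 0, 0, 0, 255]]]'

```text
clock: 14.4
ee_pos: [0.52, 0.2759, 0.2361]
eef_rot: [150.1, 1.1, 114.9]
wrist_force: [0.2, 0.6, -0.9]
opening: 0.0133
```

Call:
step_arm --increments '[[[-0.002, -0.01, 0, 0.0003, 0.0027, -0.011, 255], [-0.004, -0.0198, -0.0005, 0.0003, 0.0027, -0.0222, 255], [-0.004, -0.0198, -0.0005, 0.0003, 0.0027, -0.0222, 255], [-0.004, -0.0198, -0.0005, 0.0003, 0.0027, -0.0222, 255], [-0.004, -0.0198, -0.0005, 0.0003, 0.0027, -0.0222, 255], [-0.004, -0.0198, -0.0005, 0.0003, 0.0027, -0.0222, 255], [-0.004, -0.0198, -0.0005, 0.0003, 0.0027, -0.0222, 255], [-0.004, -0.0198, -0.0005, 0.0003, 0.0027, -0.0222, 255], [-0.004, -0.0198, -0.0005, 0.0003, 0.0027, -0.0222, 255], [-0.004, -0.0198, -0.0005, 0.0003, 0.0027, -0.0222, 255], [-0.004, -0.0198, -0.0005, 0.0003, 0.0027, -0.0222, 255], [-0.004, -0.0198, -0.0005, 0.0003, 0.0027, -0.0222, 255], [-0.004, -0.0198, -0.0005, 0.0003, 0.0027, -0.0222, 255], [-0.004, -0.0198, -0.0005, 0.0003, 0.0027, -0.0222, 255], [-0.004, -0.0198, -0.0005, 0.0003, 0.0027, -0.0222, 255], [-0.004, -0.0198, -0.0005, 0.0003, 0.0027, -0.0222, 255], [-0.004, -0.0198, -0.0005, 0.0003, 0.0027, -0.0222, 255], [-0.004, -0.0198, -0.0005, 0.0003, 0.0027, -0.0222, 255], [-0.004, -0.0198, -0.0005, 0.0003, 0.0027, -0.0222, 255], [-0.002, -0.012, -0.0005, 0, 0, -0.011, 255]]]'

```text
clock: 16.4
ee_pos: [0.4435, -0.1038, 0.2277]
eef_rot: [152.8, 0.1, 90.7]
wrist_force: [0.1, 0.4, -0.9]
opening: 0.0134
```

Call:
step_arm --increments '[[[-0.002, -0.008, 0, 0, 0, -0.01, 255], [0, -0.003, 0, 0, 0, 0, 255], [0, 0, 0, 0, 0, 0, 255], [0, 0, 0, 0, 0, 0, 255]]]'

```text
clock: 16.8
ee_pos: [0.4423, -0.113, 0.2276]
eef_rot: [152.8, 0.1, 90.2]
wrist_force: [-0.2, -1.0, -2.4]
opening: 0.0131
```

Run:
```python
from h import *
t,r=now();S=bot.get_state();print(S["joints"].round(1),S["wrist_force"])
t1,r1=lip([.55,-.112,.175],0,-15);print("to B",delta(t,r,t1,r1))
t1,r1=lip([.555,-.112,.13],0,-5);print("to C",delta(t,r,t1,r1))
a=bot.grab_frame("scene")[110:270,220:380];b=bot.grab_frame("top")[110:230,270:390]
im=np.hstack([cv2.resize(i,(400,400),interpolation=cv2.INTER_CUBIC) for i in(a,b)])
cv2.imwrite("pics/g6.png",im[:,:,::-1])
for y in(.036,-.036):
  p=np.array([.55,-.112+y,.175]);print("lip corner px",((proj("scene",p)-[220,110])*2.5).round(),((proj("top",p)-[270,110])*400/120+[400,0]).round())
```

```text
[   8.7  -14.6  -31.5    5.4  -46.3 -101.3] [-0.20395765 -1.03293718 -2.36497147]
to B ([-0.0032, 0.001, -0.0021], [0.0014, 0.0041, -0.0042])
to C ([0.0122, 0.001, -0.0286], [0.001, 0.1787, -0.0043])
lip corner px [224. 177.] [562. 227.]
lip corner px [189. 150.] [649. 226.]
```

View pics/g6.png

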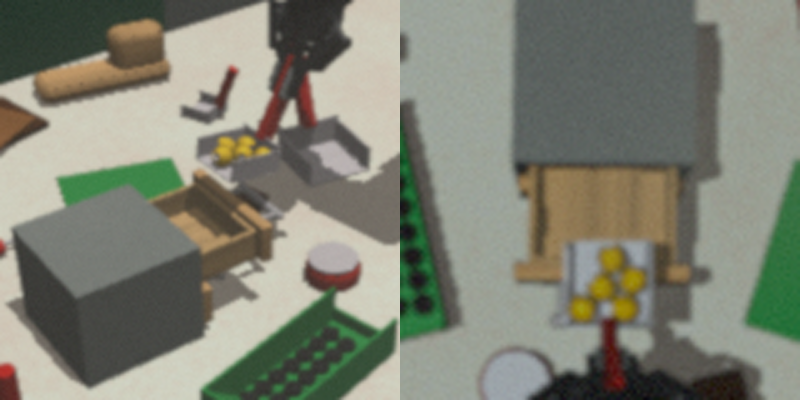

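Run:
```python
from h import *
T=bot.grab_frame("top");S=bot.grab_frame("scene")
def blobs(im,roi):
    m=mask(im,(18,120,60),(35,255,255),roi);cs=[];k=np.argwhere(m)
    return m,k
mt,kt=blobs(T,(310,175,355,212));ms,ks=blobs(S,(295,155,335,180))
for k in(kt,ks):print(len(k),k.mean(0)[::-1],k.min(0)[::-1],k.max(0)[::-1])
c=tri(kt.mean(0)[::-1],ks.mean(0)[::-1]);print("balls mean",c.round(4))
# expected: pose of scoop from current tool
t,r=now()
S0=r*tool([0,0,0],0,0)[1].inv();o=t-S0.apply(tool([0,0,0],0,0)[0])
print("scoop est",o.round(4),S0.as_euler('ZYX',degrees=True).round(1),"balls in scoop",S0.inv().apply(c-o).round(4))
# lip front edge in top: brightness profile along columns
g=cv2.cvtColor(T,cv2.COLOR_RGB2HSV)[:,:,1]
for u in(323,327,329,344):print(u,list(zip(range(175,190),g[175:190,u])))
```

```text
236 [332.99576271 196.43644068] [321 185] [354 205]
132 [314.48484848 169.04545455] [306 164] [327 175]
balls mean [ 0.501  -0.1166  0.1758]
scoop est [ 0.5197 -0.1125  0.1684] [  0.3 -15.2  -0.1] balls in scoop [-0.0161 -0.0041  0.0121]
323 [(175, np.uint8(111)), (176, np.uint8(108)), (177, np.uint8(104)), (178, np.uint8(105)), (179, np.uint8(109)), (180, np.uint8(100)), (181, np.uint8(75)), (182, np.uint8(32)), (183, np.uint8(12)), (184, np.uint8(18)), (185, np.uint8(16)), (186, np.uint8(18)), (187, np.uint8(16)), (188, np.uint8(21)), (189, np.uint8(19))]
327 [(175, np.uint8(106)), (176, np.uint8(105)), (177, np.uint8(104)), (178, np.uint8(110)), (179, np.uint8(104)), (180, np.uint8(100)), (181, np.uint8(67)), (182, np.uint8(12)), (183, np.uint8(16)), (184, np.uint8(19)), (185, np.uint8(17)), (186, np.uint8(19)), (187, np.uint8(16)), (188, np.uint8(17)), (189, np.uint8(15))]
329 [(175, np.uint8(104)), (176, np.uint8(109)), (177, np.uint8(107)), (178, np.uint8(105)), (179, np.uint8(105)), (180, np.uint8(101)), (181, np.uint8(65)), (182, np.uint8(19)), (183, np.uint8(7)), (184, np.uint8(9)), (185, np.uint8(19)), (186, np.uint8(42)), (187, np.uint8(51)), (188, np.uint8(36)), (189, np.uint8(18))]
344 [(175, np.uint8(101)), (176, np.uint8(108)), (177, np.uint8(106)), (178, np.uint8(109)), (179, np.uint8(108)), (180, np.uint8(105)), (181, np.uint8(81)), (182, np.uint8(25)), (183, np.uint8(8)), (184, np.uint8(10)), (185, np.uint8(16)), (186, np.uint8(18)), (187, np.uint8(16)), (188, np.uint8(16)), (189, np.uint8(8))]
```

Run:
```python
import h;from h import *
t,r=now();c=np.array([.501,-.1166,.1758])
for A in(12,15,18):
    h.ALPHA=A;R0=tool([0,0,0],0,0)
    S0=r*R0[1].inv();o=t-S0.apply(R0[0])
    L=[o+S0.apply(np.array([.035,y,.0])) for y in(.036,-.036)]
    print(A,L[0].round(4),*[proj("top",p).round(1) for p in L],*[((proj("scene",p)-[220,110])*2.5).round() for p in L],S0.inv().apply(c-o).round(4))
h.ALPHA=17.5
for n,l,p in(("C",[.553,-.108,.132],-5),("D1",[.555,-.108,.129],10),("D2",[.555,-.108,.127],25),("D3",[.555,-.108,.127],45)):
    t1,r1=lip(l,0,p);print(n,t1.round(4),delta(t,r,t1,r1));t,r=t1,r1
```

```text
12 [ 0.5533 -0.0763  0.1775] [318.8 176.8] [344.9 176.5] [222. 176.] [187. 149.] [-0.0161 -0.0041  0.0121]
15 [ 0.5496 -0.0763  0.1713] [318.8 178.4] [344.8 178.1] [224. 179.] [189. 153.] [-0.0118 -0.0041  0.0147]
18 [ 0.5456 -0.0763  0.1653] [318.9 180.1] [344.7 179.8] [227. 182.] [192. 156.] [-0.0076 -0.0041  0.0175]
C [ 0.4543 -0.108   0.2015] ([0.0119, 0.0047, -0.026], [0.0012, 0.0826, -0.0048])
D1 [ 0.4776 -0.108   0.2217] ([0.0234, 0.0, 0.0202], [0.0, 0.2618, 0.0])
D2 [ 0.5043 -0.108   0.2366] ([0.0266, 0.0, 0.0149], [0.0, 0.2618, 0.0])
D3 [ 0.5448 -0.108   0.2473] ([0.0405, 0.0, 0.0107], [0.0, 0.3491, 0.0])
```

Call:
step_arm --increments '[[[0.003, 0.0008, -0.0037, 0.0002, 0.0138, -0.0008, 255], [0.003, 0.0008, -0.0037, 0.0002, 0.0138, -0.0008, 255], [0.003, 0.0008, -0.0037, 0.0002, 0.0138, -0.0008, 255], [0.003, 0.0008, -0.0037, 0.0002, 0.0138, -0.0008, 255], [0.003, 0.0008, -0.0037, 0.0002, 0.0138, -0.0008, 255], [0.003, 0.0008, -0.0037, 0.0002, 0.0138, -0.0008, 255], [0, 0, 0, 0, 0, 0, 255], [0, 0, 0, 0, 0, 0, 255]]]'

```text
clock: 17.8
ee_pos: [0.4604, -0.1084, 0.2052]
eef_rot: [157.5, 0.0, 90.0]
wrist_force: [-0.5, -0.1, -1.8]
opening: 0.0132
```

Call:
step_arm --increments '[[[0.0047, 0, 0.004, 0, 0.0524, 0, 255], [0.0047, 0, 0.004, 0, 0.0524, 0, 255], [0.0047, 0, 0.004, 0, 0.0524, 0, 255], [0.0047, 0, 0.004, 0, 0.0524, 0, 255], [0.0047, 0, 0.004, 0, 0.0524, 0, 255], [0.0067, 0, 0.0037, 0, 0.0655, 0, 255], [0.0067, 0, 0.0037, 0, 0.0655, 0, 255], [0.0067, 0, 0.0037, 0, 0.0655, 0, 255], [0.0067, 0, 0.0037, 0, 0.0655, 0, 255], [0.0081, 0, 0.0021, 0, 0.07, 0, 255], [0.0081, 0, 0.0021, 0, 0.07, 0, 255], [0.0081, 0, 0.0021, 0, 0.07, 0, 255], [0.0081, 0, 0.0021, 0, 0.07, 0, 255], [0.0081, 0, 0.0021, 0, 0.07, 0, 255], [0, 0, 0, 0, 0, 0, 255], [0, 0, 0, 0, 0, 0, 255], [0, 0, 0, 0, 0, 0, 255], [0, 0, 0, 0, 0, 0, 255]]]'

```text
clock: 19.6
ee_pos: [0.5508, -0.1085, 0.2522]
eef_rot: [-152.6, 0.0, 90.0]
wrist_force: [-0.3, 0.1, -0.3]
opening: 0.0132
```

Run:
```python
from h import *
T=bot.grab_frame("top");S=bot.grab_frame("scene")
cv2.imwrite("pics/p_top.png",T[:,:,::-1]);cv2.imwrite("pics/p_sc.png",S[:,:,::-1])
for im,roi in((T,(250,100,420,260)),(S,(220,110,400,270))):
    m=mask(im,(20,150,60),(35,255,255),roi);n,l,s,c=cv2.connectedComponentsWithStats(m)
    print([(s[i,4],c[i].round().tolist()) for i in range(1,n) if s[i,4]>3])
print(now()[0],bot.get_state()["wrist_force"])
```

```text
[(np.int32(24), [314.0, 167.0])]
[]
[ 0.55075651 -0.10841239  0.25194507] [-0.13320297  1.53642543 -1.55953855]
```

Call:
step_arm --increments '[[[0, 0, 0, 0, 0.05, 0, 255], [0, 0, 0, 0, 0.05, 0, 255], [0, 0, 0, 0, 0, 0, 255], [0, 0, 0, 0, 0, 0, 255], [0, 0, 0.015, 0, 0, 0, 255], [0, 0, 0.02, 0, 0, 0, 255], [0, 0, 0.02, 0, 0, 0, 255], [0, 0, 0.02, 0, 0, 0, 255], [-0.02, 0, 0, 0, -0.05, 0, 255], [-0.03, 0, 0, 0, -0.1, 0, 255], [-0.03, 0, 0, 0, -0.1, 0, 255], [-0.03, 0, 0, 0, -0.1, 0, 255], [-0.03, 0, 0, 0, -0.1, 0, 255], [-0.02, 0, 0, 0, -0.1, 0, 255], [0, 0, 0, 0, 0, 0, 255]]]'

```text
clock: 21.2
ee_pos: [0.3861, -0.1092, 0.3291]
eef_rot: [-178.9, 0.0, 90.0]
wrist_force: [1.3, -0.6, 0.3]
opening: 0.0131
```

Run:
```python
from h import *
T=bot.grab_frame("top");S=bot.grab_frame("scene")
cv2.imwrite("pics/q_top.png",T[:,:,::-1]);cv2.imwrite("pics/q_sc.png",S[:,:,::-1])
for im,roi in((T,(150,100,430,330)),(S,(180,90,420,340))):
    m=mask(im,(20,150,60),(35,255,255),roi);n,l,s,c=cv2.connectedComponentsWithStats(m)
    print([(s[i,4],c[i].round().tolist()) for i in range(1,n) if s[i,4]>3])
a=S[110:270,220:380];b=T[130:250,270:390]
cv2.imwrite("pics/g7.png",np.hstack([cv2.resize(i,(400,400),interpolation=cv2.INTER_CUBIC) for i in(a,b)])[:,:,::-1])
print(now()[0],bot.get_state()["eef_rot"])
```

```text
[(np.int32(27), [343.0, 162.0]), (np.int32(49), [314.0, 166.0])]
[(np.int32(81), [276.0, 333.0])]
[ 0.38958058 -0.10856805  0.32750517] [-1.78488967e+02  3.91310801e-03  8.99760758e+01]
```

View pics/g7.png

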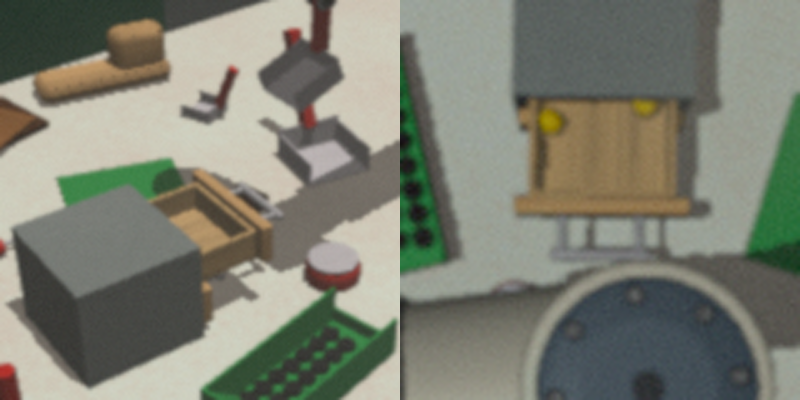

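Scoop empty; two stops are visible in the drawer at (550,122) and (645,105), with the rest presumably further back under the cabinet. Next I'll return the scoop to the mat.

Run:
```python
import h;from h import *
h.ALPHA=15
t,r=now()
for n,p in(("above",[.542,-.352,.24]),("low",[.542,-.352,.008])):
    t1,r1=tool(p,-21.8,0);print(n,t1.round(4),delta(t,r,t1,r1));t,r=t1,r1
```

```text
above [ 0.4881 -0.3304  0.3176] ([0.0985, -0.2219, -0.0099], [-0.0548, -0.2847, -0.3774])
low [ 0.4881 -0.3304  0.0856] ([0.0, 0.0, -0.232], [0.0, 0.0, 0.0])
```

Call:
step_arm --increments '[[[0.0066, -0.0148, -0.0007, -0.0037, -0.019, -0.0252, 255], [0.0066, -0.0148, -0.0007, -0.0037, -0.019, -0.0252, 255], [0.0066, -0.0148, -0.0007, -0.0037, -0.019, -0.0252, 255], [0.0066, -0.0148, -0.0007, -0.0037, -0.019, -0.0252, 255], [0.0066, -0.0148, -0.0007, -0.0037, -0.019, -0.0252, 255], [0.0066, -0.0148, -0.0007, -0.0037, -0.019, -0.0252, 255], [0.0066, -0.0148, -0.0007, -0.0037, -0.019, -0.0252, 255], [0.0066, -0.0148, -0.0007, -0.0037, -0.019, -0.0252, 255], [0.0066, -0.0148, -0.0007, -0.0037, -0.019, -0.0252, 255], [0.0066, -0.0148, -0.0007, -0.0037, -0.019, -0.0252, 255], [0.0066, -0.0148, -0.0007, -0.0037, -0.019, -0.0252, 255], [0.0066, -0.0148, -0.0007, -0.0037, -0.019, -0.0252, 255], [0.0066, -0.0148, -0.0007, -0.0037, -0.019, -0.0252, 255], [0.0066, -0.0148, -0.0007, -0.0037, -0.019, -0.0252, 255], [0.0066, -0.0148, -0.0007, -0.0037, -0.019, -0.0252, 255], [0, 0, 0, 0, 0, 0, 255], [0, 0, 0, 0, 0, 0, 255]]]'

```text
clock: 23.0
ee_pos: [0.49, -0.3306, 0.3149]
eef_rot: [165.3, 0.0, 68.1]
wrist_force: [0.7, 0.5, -0.5]
opening: 0.0132
```

Call:
step_arm --increments '[[[0, 0, -0.025, 0, 0, 0, 255], [0, 0, -0.03, 0, 0, 0, 255], [0, 0, -0.03, 0, 0, 0, 255], [0, 0, -0.03, 0, 0, 0, 255], [0, 0, -0.03, 0, 0, 0, 255], [0, 0, -0.025, 0, 0, 0, 255], [0, 0, -0.02, 0, 0, 0, 255], [0, 0, -0.015, 0, 0, 0, 255], [0, 0, -0.01, 0, 0, 0, 255], [0, 0, 0, 0, 0, 0, 255]]]'

```text
clock: 24.0
ee_pos: [0.4895, -0.3297, 0.099]
eef_rot: [165.4, 0.0, 68.2]
wrist_force: [-1.1, 0.2, -1.0]
opening: 0.013
```

Run:
```python
import h;from h import *
h.ALPHA=15
t,r=now();t1,r1=tool([.542,-.352,.008],-21.8,0);print(t,delta(t,r,t1,r1),bot.get_state()["wrist_force"])
```

```text
[ 0.48950674 -0.32973433  0.09898402] ([-0.0014, -0.0007, -0.0133], [-0.0021, -0.0068, 0.0007]) [-1.09686029  0.21476729 -0.95777525]
```

Call:
step_arm --increments '[[[0, 0, -0.004, 0, 0, 0, 255], [0, 0, -0.004, 0, 0, 0, 255], [0, 0, -0.002, 0, 0, 0, 255], [0, 0, 0, 0, 0, 0, 255]]]'

```text
clock: 24.4
ee_pos: [0.4901, -0.3303, 0.0901]
eef_rot: [165.3, 0.0, 68.1]
wrist_force: [-1.0, 0.5, -1.8]
opening: 0.0133
```

Call:
step_arm --increments '[[[0, 0, -0.002, 0, 0, 0, 255], [0, 0, -0.002, 0, 0, 0, 255], [0, 0, 0, 0, 0, 0, 255]]]'

```text
clock: 24.7
ee_pos: [0.4914, -0.3311, 0.0882]
eef_rot: [165.0, 0.1, 68.2]
wrist_force: [-2.1, 2.1, 5.1]
opening: 0.0134
```

Call:
step_arm --increments '[[[0, 0, -0.0015, 0, 0, 0, 255], [0, 0, -0.0015, 0, 0, 0, 255], [0, 0, 0, 0, 0, 0, 255]]]'

```text
clock: 25.0
ee_pos: [0.4917, -0.3313, 0.0864]
eef_rot: [165.0, 0.1, 68.2]
wrist_force: [-5.6, 3.2, 12.3]
opening: 0.0136
```

Call:
step_arm --increments '[[[0, 0, 0, -0.013, -0.0325, 0, 255], [0, 0, 0, -0.013, -0.0325, 0, 255], [0, 0, -0.001, 0, 0, 0, 255], [0, 0, 0, 0, 0, 0, 255]]]'

```text
clock: 25.4
ee_pos: [0.4901, -0.3304, 0.0823]
eef_rot: [161.3, 0.1, 68.2]
wrist_force: [0.2, -0.0, -1.2]
opening: 0.0134
```

Call:
step_arm --increments '[[[0, 0, -0.001, 0, 0, 0, 255], [0, 0, -0.001, 0, 0, 0, 255], [0, 0, 0, 0, 0, 0, 255]]]'

```text
clock: 25.7
ee_pos: [0.4916, -0.331, 0.082]
eef_rot: [161.1, 0.1, 68.2]
wrist_force: [-3.2, 1.6, 7.2]
opening: 0.0134
```

Call:
step_arm --increments '[[[0, 0, 0.0008, 0, 0, 0, 255], [0, 0, 0, 0, 0, 0, 0], [0, 0, 0, 0, 0, 0, 0], [0, 0, 0, 0, 0, 0, 0], [0, 0, 0, 0, 0, 0, 0], [0, 0, 0, 0, 0, 0, 0], [0, 0, 0, 0, 0, 0, 0], [0, 0, 0, 0, 0, 0, 0], [-0.003, 0.001, 0.01, 0, 0, 0, 0], [-0.006, 0.002, 0.02, 0, 0, 0, 0], [-0.006, 0.002, 0.02, 0, 0, 0, 0], [-0.006, 0.002, 0.02, 0, 0, 0, 0], [-0.006, 0.002, 0.02, 0, 0, 0, 0], [0, 0, 0.03, 0, 0, 0, 0], [0, 0, 0.03, 0, 0, 0, 0], [0, 0, 0, 0, 0, 0, 0]]]'

```text
clock: 27.3
ee_pos: [0.465, -0.3226, 0.2374]
eef_rot: [160.7, 0.1, 68.2]
wrist_force: [-0.2, -0.7, 0.1]
opening: 0.0855
```

Run:
```python
from h import *
t,r=now()
R1=Ro.from_euler('xyz',[180,0,90],degrees=True)
print(t,delta(t,r,np.array([.43,-.109,.2]),R1))
S=bot.grab_frame("scene");cv2.imwrite("pics/r_sc.png",S[:,:,::-1])
m=mask(S,(0,130,50),(8,255,255),(255,140,300,195));R=rect(m);print(R,cv2.boxPoints(R).round(1).tolist())
S0=cv2.imread("pics/scene0.png")[:,:,::-1].copy();R=rect(mask(S0,(0,130,50),(8,255,255),(255,140,300,195)));print(R,cv2.boxPoints(R).round(1).tolist())
```

```text
[ 0.46500208 -0.32259766  0.2374246 ] ([-0.035, 0.2136, -0.0374], [0.0662, 0.3325, 0.3771])
((281.0, 165.50001525878906), (2.8460497856140137, 24.981992721557617), 18.43494987487793) [[275.70001220703125, 176.89999389648438], [283.6000061035156, 153.1999969482422], [286.29998779296875, 154.10000610351562], [278.3999938964844, 177.8000030517578]]
((276.6039733886719, 164.03961181640625), (4.09394645690918, 26.34365463256836), 20.85445785522461) [[270.0, 175.60000610351562], [279.3999938964844, 151.0], [283.20001220703125, 152.5], [273.79998779296875, 177.10000610351562]]
```

Call:
step_arm --increments '[[[-0.0027, 0.0164, -0.0029, 0.0051, 0.0256, 0.029, 255], [-0.0027, 0.0164, -0.0029, 0.0051, 0.0256, 0.029, 255], [-0.0027, 0.0164, -0.0029, 0.0051, 0.0256, 0.029, 255], [-0.0027, 0.0164, -0.0029, 0.0051, 0.0256, 0.029, 255], [-0.0027, 0.0164, -0.0029, 0.0051, 0.0256, 0.029, 255], [-0.0027, 0.0164, -0.0029, 0.0051, 0.0256, 0.029, 255], [-0.0027, 0.0164, -0.0029, 0.0051, 0.0256, 0.029, 255], [-0.0027, 0.0164, -0.0029, 0.0051, 0.0256, 0.029, 255], [-0.0027, 0.0164, -0.0029, 0.0051, 0.0256, 0.029, 255], [-0.0027, 0.0164, -0.0029, 0.0051, 0.0256, 0.029, 255], [-0.0027, 0.0164, -0.0029, 0.0051, 0.0256, 0.029, 255], [-0.0027, 0.0164, -0.0029, 0.0051, 0.0256, 0.029, 255], [-0.0027, 0.0164, -0.0029, 0.0051, 0.0256, 0.029, 255], [0, 0, 0, 0, 0, 0, 255], [0, 0, -0.02, 0, 0, 0, 255], [0, 0, -0.03, 0, 0, 0, 255], [0, 0, -0.03, 0, 0, 0, 255], [0, 0, -0.03, 0, 0, 0, 255], [0, 0, -0.01, 0, 0, 0, 255], [0, 0, 0, 0, 0, 0, 255]]]'

```text
clock: 29.35
ee_pos: [0.4267, -0.1084, 0.0722]
eef_rot: [-179.2, -0.0, 89.9]
wrist_force: [-0.1, -0.4, 1.4]
opening: -0.0001
```

Run:
```python
from h import *
def yel(im):
    m=mask(im,(20,150,60),(35,255,255),(0,0,640,400));n,l,s,c=cv2.connectedComponentsWithStats(m);return [(int(s[i,4]),c[i].round().tolist()) for i in range(1,n) if s[i,4]>5]
for n in("top","scene"):print(yel(cv2.imread(f"pics/{n}0.png")[:,:,::-1].copy()),"\n",yel(bot.grab_frame(n)))
```

```text
[(62, [196.0, 71.0]), (299, [142.0, 82.0]), (11, [197.0, 176.0]), (11, [208.0, 180.0]), (15, [197.0, 185.0]), (10, [210.0, 188.0]), (14, [200.0, 192.0])] 
 [(63, [196.0, 71.0]), (300, [142.0, 82.0]), (27, [343.0, 162.0]), (47, [314.0, 166.0])]
[(6, [225.0, 16.0]), (8, [234.0, 31.0]), (47, [389.0, 295.0]), (41, [403.0, 299.0]), (24, [393.0, 308.0]), (129, [277.0, 338.0])] 
 [(9, [231.0, 21.0]), (20, [231.0, 29.0]), (129, [277.0, 338.0])]
```

Call:
step_arm --increments '[[[0.01, 0, 0, 0, 0, 0, 255], [0.01, 0, 0, 0, 0, 0, 255], [0.008, 0, 0, 0, 0, 0, 255], [0.008, 0, 0, 0, 0, 0, 255], [0.008, 0, 0, 0, 0, 0, 255], [0.008, 0, 0, 0, 0, 0, 255], [0.008, 0, 0, 0, 0, 0, 255], [0.008, 0, 0, 0, 0, 0, 255], [0.008, 0, 0, 0, 0, 0, 255], [0.008, 0, 0, 0, 0, 0, 255], [0.008, 0, 0, 0, 0, 0, 255], [0.008, 0, 0, 0, 0, 0, 255], [0, 0, 0, 0, 0, 0, 255]]]'

```text
clock: 30.75
ee_pos: [0.5295, -0.108, 0.0733]
eef_rot: [-179.5, -0.1, 90.0]
wrist_force: [-0.5, 0.4, 0.1]
opening: -0.0
```

Run:
```python
from h import *
T=bot.grab_frame("top");cv2.imwrite("pics/s_top.png",T[:,:,::-1])
h=cv2.cvtColor(T,cv2.COLOR_RGB2HSV)[:,:,1]
for u in(308,355):print(u,[(v,int(h[v,u])) for v in range(148,200,2)])
```

```text
308 [(148, 8), (150, 11), (152, 21), (154, 25), (156, 25), (158, 33), (160, 25), (162, 26), (164, 29), (166, 24), (168, 25), (170, 21), (172, 22), (174, 26), (176, 25), (178, 28), (180, 28), (182, 26), (184, 21), (186, 28), (188, 23), (190, 25), (192, 26), (194, 25), (196, 21), (198, 25)]
355 [(148, 15), (150, 13), (152, 12), (154, 19), (156, 24), (158, 24), (160, 16), (162, 11), (164, 3), (166, 9), (168, 12), (170, 13), (172, 14), (174, 27), (176, 21), (178, 30), (180, 29), (182, 19), (184, 20), (186, 17), (188, 32), (190, 23), (192, 22), (194, 27), (196, 23), (198, 12)]
```

Run:
```python
from h import *
for f in("q_top","s_top"):
    im=cv2.imread(f"pics/{f}.png")[:,:,::-1].copy()
    m=mask(im,(8,80,60),(28,255,255),(295,100,365,215));n,l,s,c=cv2.connectedComponentsWithStats(m)
    print(f,[s[i].tolist() for i in range(1,n) if s[i,4]>5])
    print([im[v,312].tolist() for v in range(150,180,3)])
print(bot.get_state()["wrist_force"],bot.get_state()["joints"].round(1))
```

```text
q_top [[305, 159, 52, 36, 1573]]
[[91, 99, 97], [91, 100, 96], [93, 99, 98], [72, 67, 59], [94, 80, 42], [138, 118, 3], [106, 92, 19], [84, 73, 53], [73, 65, 44], [81, 70, 53]]
s_top []
[[89, 96, 89], [93, 91, 83], [116, 116, 106], [138, 138, 125], [145, 144, 130], [146, 147, 132], [148, 150, 137], [146, 147, 134], [143, 142, 131], [138, 136, 124]]
[ 0.00113882  0.00336314 -0.84108782] [  5.   19.7 -10.7  -0.1 -60.1 -95. ]
```

Call:
step_arm --increments '[[[0.005, 0, 0, 0, 0, 0, 255], [0.005, 0, 0, 0, 0, 0, 255], [0.004, 0, 0, 0, 0, 0, 255]]]'

```text
clock: 31.1
ee_pos: [0.5423, -0.1081, 0.0733]
eef_rot: [-179.4, -0.1, 89.9]
wrist_force: [-0.3, -0.7, 0.5]
opening: 0.0001
```

Call:
step_arm --increments '[[[0.003, 0, 0, 0, 0, 0, 255], [0.003, 0, 0, 0, 0, 0, 255]]]'

```text
clock: 31.3
ee_pos: [0.547, -0.1083, 0.0731]
eef_rot: [-179.2, -0.1, 89.9]
wrist_force: [-9.8, 1.0, 5.9]
opening: 0.0002
```

Call:
step_arm --increments '[[[0.001, 0, 0, 0, 0, 0, 255], [0, 0, 0, 0, 0, 0, 255]]]'

```text
clock: 31.5
ee_pos: [0.5469, -0.1083, 0.073]
eef_rot: [-179.1, -0.1, 89.9]
wrist_force: [-8.0, -0.0, 5.2]
opening: -0.0004
```

Call:
step_arm --increments '[[[-0.005, 0, 0, 0, 0, 0, 255], [-0.02, 0, 0, 0, 0, 0, 255], [-0.03, 0, 0, 0, 0, 0, 255], [-0.03, 0, 0, 0, 0, 0, 255], [-0.03, 0, 0.01, 0, 0, 0, 255], [0, 0, 0.04, 0, 0, 0, 255], [-0.03, 0, 0.04, 0, 0, 0, 255], [-0.03, 0, 0.04, 0, 0, 0, 255], [0, 0, 0.04, 0, 0, 0, 255], [0, 0, 0, 0, 0, 0, 255], [0, 0, 0, 0, 0, 0, 255]]]'

```text
clock: 32.6
ee_pos: [0.3748, -0.1078, 0.2442]
eef_rot: [-179.6, -0.1, 89.9]
wrist_force: [0.6, 0.4, -1.4]
opening: 0.0001
```

Run:
```python
from h import *
T=bot.grab_frame("top");S=bot.grab_frame("scene");cv2.imwrite("pics/e_top.png",T[:,:,::-1]);cv2.imwrite("pics/e_sc.png",S[:,:,::-1])
m=mask(T,(8,80,60),(28,255,255),(295,100,365,215));n,l,s,c=cv2.connectedComponentsWithStats(m)
B=[s[i] for i in range(1,n) if s[i,4]>20];print([b.tolist() for b in B])
for b in B:print("panel y-edge",ray("top",332,b[1]+b[3]-.5,.117).round(4),"cab edge",ray("top",332,b[1]-.5,.13).round(4))
# mat & scoop
m=mask(T,(0,130,50),(8,255,255),(390,170,430,220));print("handle top-view",rect(m)[:2])
r0=rect(mask(S,(0,130,50),(8,255,255),(255,140,300,195)));print("scene",r0)
h=cv2.cvtColor(T,cv2.COLOR_RGB2HSV);p=np.argwhere((h[160:215,375:432,1]<60)&(h[160:215,375:432,2]>90))+[160,375]
g=mask(T,(50,80,40),(80,255,255),(365,145,445,230));hull=cv2.convexHull(cv2.findNonZero(g))
q=np.array([x for x in p if cv2.pointPolygonTest(hull,(float(x[1]),float(x[0])),False)>2]);print("pan",len(q),ray("top",*q.mean(0)[::-1],.01).round(3))
# bystander changes
d=cv2.absdiff(T,cv2.imread("pics/top0.png")[:,:,::-1].copy()).max(2)
for nm,(x0,y0,x1,y1) in dict(thread=(255,116,275,132),glue=(208,120,235,145),polish=(292,212,318,238),driver=(385,95,405,156),wax=(355,218,378,236)).items():print(nm,int((d[y0:y1,x0:x1]>50).sum()))
```

```text
[[305, 159, 52, 10, 347]]
panel y-edge [ 0.5853 -0.1146  0.117 ] cab edge [ 0.6125 -0.1145  0.13  ]
handle top-view ((404.90386962890625, 202.01925659179688), (12.159199714660645, 5.687368392944336))
scene ((281.7023620605469, 164.918212890625), (3.4905316829681396, 24.680112838745117), 19.17900848388672)<stdin>:11: RuntimeWarning: Mean of empty slice.
  ret = ret.dtype.type(ret / rcount)
Traceback (most recent call last):
IndexError: invalid index to scalar variable.
```

Run:
```python
from h import *
T=cv2.imread("pics/e_top.png")[:,:,::-1].copy();T0=cv2.imread("pics/top0.png")[:,:,::-1].copy()
h=cv2.cvtColor(T,cv2.COLOR_RGB2HSV)
print("expected rows: panel top edge",proj("top",[.598,-.112,.117]).round(1),"panel bottom",proj("top",[.598,-.112,.072]).round(1),"lower panel bottom",proj("top",[.598,-.112,.01]).round(1),"bar shut",proj("top",[.563,-.112,.093]).round(1))
for u in(312,332,342):print(u,[(v,T[v,u].tolist()) for v in range(155,186)])
r=(160,375)
p=np.argwhere(h[160:200,380:432,1]<60)+r
print(ray("top",404.9,202,.11).round(3))
d=cv2.absdiff(T,T0).max(2)
for nm,(x0,y0,x1,y1) in dict(thread=(255,116,275,132),glue=(208,120,235,145),polish=(292,212,318,238),driver=(385,95,405,156),wax=(355,218,378,236)).items():print(nm,int((d[y0:y1,x0:x1]>50).sum()))
```

```text
expected rows: panel top edge [331.1 164.2] panel bottom [330.7 166.6] lower panel bottom [330.2 169.6] bar shut [331.  177.1]
312 [(155, [93, 99, 98]), (156, [95, 103, 98]), (157, [86, 93, 93]), (158, [83, 84, 84]), (159, [99, 87, 67]), (160, [131, 102, 67]), (161, [142, 115, 73]), (162, [147, 120, 78]), (163, [141, 112, 75]), (164, [112, 90, 60]), (165, [74, 61, 44]), (166, [68, 57, 39]), (167, [68, 57, 39]), (168, [76, 69, 63]), (169, [107, 113, 103]), (170, [146, 153, 143]), (171, [155, 161, 153]), (172, [156, 162, 152]), (173, [153, 159, 150]), (174, [154, 161, 150]), (175, [152, 159, 150]), (176, [152, 158, 145]), (177, [152, 156, 145]), (178, [155, 158, 148]), (179, [150, 158, 146]), (180, [152, 160, 147]), (181, [153, 159, 147]), (182, [151, 158, 147]), (183, [153, 159, 149]), (184, [154, 159, 148]), (185, [151, 160, 149])]
332 [(155, [97, 102, 97]), (156, [93, 100, 96]), (157, [90, 96, 95]), (158, [85, 89, 84]), (159, [102, 93, 75]), (160, [130, 110, 78]), (161, [143, 118, 80]), (162, [146, 119, 81]), (163, [143, 119, 79]), (164, [129, 109, 74]), (165, [91, 79, 54]), (166, [
[... 544 characters left out ...]
 88]), (159, [96, 87, 77]), (160, [117, 95, 67]), (161, [138, 111, 79]), (162, [143, 116, 79]), (163, [143, 117, 78]), (164, [130, 107, 78]), (165, [105, 95, 84]), (166, [98, 100, 97]), (167, [110, 112, 112]), (168, [114, 112, 116]), (169, [112, 114, 114]), (170, [113, 116, 117]), (171, [116, 116, 114]), (172, [110, 113, 111]), (173, [113, 114, 116]), (174, [112, 114, 113]), (175, [112, 112, 112]), (176, [112, 111, 111]), (177, [118, 120, 121]), (178, [112, 113, 109]), (179, [94, 96, 95]), (180, [90, 90, 89]), (181, [98, 101, 98]), (182, [116, 119, 111]), (183, [145, 149, 138]), (184, [149, 157, 144]), (185, [155, 160, 150])]
[ 0.486 -0.326  0.11 ]
thread 0
glue 0
polish 233
driver 0
wax 220
```

Run:
```python
from h import *
for f in("scene0","e_sc"):
    S=cv2.imread(f"pics/{f}.png")[:,:,::-1].copy()
    p=np.argwhere(mask(S,(0,100,60),(12,255,255),(335,200,372,232)));print(f,"polish",len(p),p.mean(0).round(1))
    w=np.argwhere(mask(S,(0,60,10),(25,255,110),(310,180,335,200)));print("wax px",len(w),w.mean(0).round(1) if len(w) else "")
    m=mask(S,(0,130,50),(8,255,255),(255,140,300,195));k=np.argwhere(m);print("handle top",k[k[:,0]<=k[:,0].min()+2].mean(0).round(1),"bottom",k[k[:,0]>=k[:,0].max()-2].mean(0).round(1))
# predicted handle for a level scoop released at .542,-.352
S0=Ro.from_euler('z',-21.8,degrees=True)
for o in([.552,-.3655,.003],[.5425,-.3525,.003]):
    print([proj("scene",np.array(o)+S0.apply(v)).round(1)[::-1] for v in([-.0743,0,.1234],[-.035,0,.026])])
```

```text
scene0 polish 86 [221.1 354. ]
wax px 49 [194.3 315.4]
handle top [153.  280.7] bottom [175.  272.8]
e_sc polish 86 [221.  353.9]
wax px 17 [187.8 318.5]
handle top [154.1 285.4] bottom [174.7 277.7]
[array([152.7, 281.8]), array([178.9, 272.3])]
[array([153.4, 286.3]), array([179.6, 276.7])]
```

```bash
python3 -c "
from plant import bot
print(bot.close_job(), bot.get_state()['clock'])"
```

```text
the job is handed in; nothing more can be done
the job is handed in; nothing more can be done
```

The job is handed in at about 33 s of the 72 s allowed. I scooped all five yellow stops, tipped them into the upper drawer, set the scoop back on its mat and pushed the drawer shut.

**Last checks:**
- **Drawer:** it stopped against about 10 N at the expected travel. The upper panel's edge is at image row 164.3, against 164.2 predicted for shut.
- **Scoop:** its handle matches a level scoop on the mat to within about 1–2 px at the top. I did not measure the pan itself, because that mask failed.
- **Stops:** before shutting, two were visible in the drawer. The scoop and bin were empty and no strays showed in either view. The other three must have been behind the cabinet's front edge, which I inferred and did not see.
- **Other things on the bench:** thread, glue, driver and polish are unchanged. The wax was covered by the arm in the top view, and the scene view shows it only roughly in its old place.

**What went wrong on the way:**
- **Wrist limit in the bin:** joint 5 came close to its limit while the scoop was tilted, so the tool went about 20 mm off. The scoop pressed on the bin wall with about 32 N at the wrist until I backed it off.
- **Slip in the grip:** the scoop ended up pitched several degrees lip-down. I allowed for this when pouring and placing.

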